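# Find the loose clamp bolt and hold its cap open

## Robot

A 6-joint arm with a two-finger parallel gripper is mounted at the origin on the work surface. World frame = base frame: x ahead of the robot, y to its left, z up, the work surface at z = 0. Lengths are in m, angles in degrees, forces in N, time in s.
With the tool pointing down it reaches from about 0.4 to 0.825 m from the base axis. Payload 7 kg.
Tool frame: the origin (TCP) lies on the centre line of the jaws, within the pads' length; the fingertips stand 11 mm ahead of it and the grasp point (between the pads) lies 8 mm behind it; z points along the fingers, y is the direction in which the jaws open and shut (so a half turn about z gives the same grasp; the last joint's range is limited). The gripper opens to 88 mm and grips with 3 to 60 N. Pads are 19 mm wide; open, the fingers measure 130 mm over their backs; the gripper's body (78 mm by 193 mm) begins 47 mm behind the grasp point.
Start: joints at [79.991, 20.546, 0.682, 0, -70.136, -16.507], TCP at [0.301, 0.604, 0.238] pointing down, gripper open.
Joint ranges: [-176.03, 176.03], [-82.01, 121.73], [-58.28, 71.71], [-173.87, 95.51], [-174.79, -0.11], [-173.66, 173.66]. Speed limits (degrees/s): [136.94, 136.94, 172.46, 180, 180, 180].

## Interface

Orientations are given as [roll, pitch, yaw] about the fixed x, y, z axes, in that order (R = Rz(yaw) Ry(pitch) Rx(roll)).
In Python, from plant import ctrl, cams, order gives the robot as it stands.
- The arm moves only by the tool jog_arm, never from a script. Its argument "motion" is a list of rows, each an object with "offset": the shift along the tool's x, y, z in mm, a list of three; "roll": the turn about the tool's z in rad; "hand": the finger opening in mm, from 0 to 87.6. A call has 1 to 20 rows; each row is the pose to reach, as a shift and turn from the pose commanded when the call began, along the tool's axes at that moment; what a row does not reach only later rows make up. A row lasts 1/12 s, in which the tool goes at most 41.7 mm and 7.16 degrees, less where a joint would pass 70% of its speed; a pose out of reach is approached as far as the arm can. A call with a gripper value outside its range is refused whole. The fingers move at their own pace and stop on an object; the grip force is fixed at half the most. Time passes only in rows, so rows that repeat a pose let the fingers close. It gives the time, the measured TCP pose, the force and the opening at its end, in the units of the state.
- ctrl.get_obs(): the state, without advancing time (a new reading comes with each control period).
- cams.snapshot(name): name is "scene" or "top" or "wrist"; returns a dict with "img" (384x512x3 uint8, red, green, blue), "K" (3x3 intrinsics, pixels), "cam_to_world" (4x4, takes a point from camera to world coordinates); the wrist camera has in their place "T_tool_cam" (4x4, takes a point from camera to tool coordinates, whose origin is the TCP and whose axes are the flange's). Camera axes: x right, y down, z forward; pixel columns grow to the right and rows downward; lengths in m; the calibration is good to about 2 mm. A picture is of the moment at which its call begins: read the wrist's pose just before it. There is no depth.
- order.close_job(): hands the job in, once; it reports no verdict.
The state is a dict: "clock": time; "joint_pos": joint angles; "qvel": joint speeds; "tau": joint torques, N m; "tool_pos": TCP position; "orientation": TCP orientation; "force": force on the tool from outside, world axes, zero at the start; "moment": the same for the moment, N m; "opening": finger opening in m.
Only numpy, scipy, OpenCV 4.12 (cv2) and the standard library are available. Lean on these libraries where they do the work, as an engineer would, in place of code of your own. Each camera call takes 0.05 s, during which the arm holds its last target. There are 200 camera calls.

## Task

Lift the rack of key blanks off the three blue caps on the key cutter's clamp bed and set it down upright on the green mat. Then, starting at the end nearest the mat and going in order, tap each of the three caps by pushing down firmly on the middle of its flat blue top, to feel which bolt is loose: the loose one gives and springs back. Finally lift open only the cap of the loose bolt by its black grip, to about 40 degrees, and finish while still holding it open so that a colleague can get at the bolt; leave the other two caps shut and do not shift the padlock, the tin or the lock core.

Things in the scene. Friction and masses are not known exactly. Their poses are not given: they have to be found in the camera images.
- bed: Grey cast clamp bed, 160 (x) x 300 (y) x 40 mm high, fixed to the bench; origin at the centre of its underside. Its y axis runs along the row of three caps (+y towards the mat), its x axis points from the caps' hinges to their black grips (away from the robot).
- place_1 (a point): Middle of the flat upper face of the closed cap nearest the mat: a point fixed on the bed, 92 mm above the bench; axes as the bed's. The three caps look alike, 95 mm apart: each a blue plate 75 (x) x 54 (y) x 6 mm, hinged along y at its robot-side edge; the hinge line lies 30 mm from this point along -x and 3 mm below it.
- place_2 (a point): The same point of the middle cap. On each cap stands an upright black grip block, 13 (x) x 14 (y) x 28 mm high; its middle is 38.5 mm from this point along +x and 14 mm above it. The far edge with the grip swings up and towards the robot.
- place_3 (a point): The same point of the cap farthest from the mat. A closed cap does not turn further down; pushed down, a tight bolt's cap does not give at all. Which of the three is loose differs every time and cannot be seen.
- loose_bolt (a joint): How far the loose bolt, together with its cap, is pushed down, whichever place it is at: 0 (up) to 0.008 m. It starts to give at about 2.3 N, is fully down at about 5 N, and springs back.
- loose_cap (a joint): Opening angle of the loose bolt's cap, 0 shut to 1.0 rad fully open. The cap weighs about 60 g and falls shut when let go.
- tight_cap_b (a joint): Opening angle of one of the tight bolts' caps, 0 shut.
- tight_cap_c (a joint): Opening angle of the other tight bolt's cap, 0 shut.
- rack_handle (a point): Middle of the upright dark wooden handle, 20 x 20 mm, 40 mm high, at the centre of the key-blank rack; the rack's underside is 34 mm below. The rack is a wooden bar 24 (x) x 200 (y) x 14 mm, with key blanks standing 29 mm above it at both ends, over 60 mm from the handle's middle; it lies along y across the caps and weighs about 0.2 kg.
- mat: Green mat 170 (x) x 230 (y) x 4 mm, fixed on the bench; origin at the centre of its underside.
- padlock: Brass padlock standing on the bench, 50 mm wide, 76 mm high, origin under its centre; to be left alone.
- tin: Red tin, 64 mm across, 75 mm high, origin under its centre; to be left alone.
- lock_core: Small brass lock core, 40 mm across, 42 mm high, origin under its centre; to be left alone.
There are look-alikes about, which are no part of the job. What is shaped like the part that bears rack_handle but purple is not meant.

How it is judged:
By the outcome, as a careful person would: the job done as asked, in the order asked, and still so for the second after the job is handed in, while the arm keeps its last pose, push and grip.
It also fails if it takes over 72 s, if anything falls off the work surface, if the arm or the gripper's body presses on something with over 40 N, if the wrist force passes 120 N, or if a joint passes its speed limit or range.

## Working session

There is one attempt and no reset: what is moved stays moved. The work goes in short steps, Python scripts to look and compute and a tool call to move; the robot and the scene stay as the last step left them, time stands still between calls to the robot, and variables do not carry over. Pictures are saved under pics/ and viewed, about 8 in all and at most 12, crops included, and the job is handed in when it is done.

Besides the shell and the picture viewer there is one more tool, called after ">>>" by a JSON object that holds its "api" and its "payload", one argument or row to a line. jog_arm: Moves the arm, as the interface text tells. Its arguments: {"type":"object","properties":{"motion":{"type":"array"}},"required":["motion"]}

```bash
ls; mkdir -p pics
python3 - <<'E'
from plant import ctrl,cams,order
import cv2
print(ctrl.get_obs())
for n in ["scene","top"]:
    s=cams.snapshot(n); cv2.imwrite(f"pics/{n}0.png",s["img"][:,:,::-1]); print(n,s["K"].tolist(),s["cam_to_world"].round(4).tolist())
    import numpy as np; np.savez(f"{n}.npz",**s)
E
```

```text
pics
{'clock': 0.0, 'joint_pos': array([ 7.99905092e+01,  2.05915755e+01,  6.34026295e-01, -2.13922647e-02,
       -7.01357191e+01, -1.65081144e+01]), 'qvel': array([-0.04632653, -0.016656  ,  0.01070571, -0.03831415, -0.00115628,
        0.09915564]), 'tau': array([ 2.61191781e-05, -5.82717204e+01,  2.93038023e+01,  6.99697495e+00,
        6.69153917e-03, -1.56133833e-04]), 'tool_pos': array([0.30116128, 0.6035637 , 0.23661901]), 'orientation': array([ 1.79904861e+02, -7.22394665e-03, -2.65248845e+01]), 'force': array([-0.00641483, -0.73130396,  0.02695359]), 'moment': array([-0.01658496, -0.00230463, -0.01047961]), 'opening': 0.08772702132293884}
scene [[431.38039016950364, 0.0, 254.29923086213103], [0.0, 431.38039016950364, 186.13741940067518], [0.0, 0.0, 1.0]] [[0.23, 0.5902, -0.7738, 1.4488], [0.9729, -0.1215, 0.1965, -0.2728], [0.022, -0.798, -0.6022, 0.797], [0.0, 0.0, 0.0, 1.0]]
top [[383.04525480432363, 0.0, 261.6206105002912], [0.0, 383.04525480432363, 185.59211134179728], [0.0, 0.0, 1.0]] [[-0.0016, -0.9977, 0.0684, 0.4925], [-0.9999, 0.0008, -0.0129, -0.0485], [0.0128, -0.0685, -0.9976, 1.2993], [0.0, 0.0, 0.0, 1.0]]
```

View pics/top0.png

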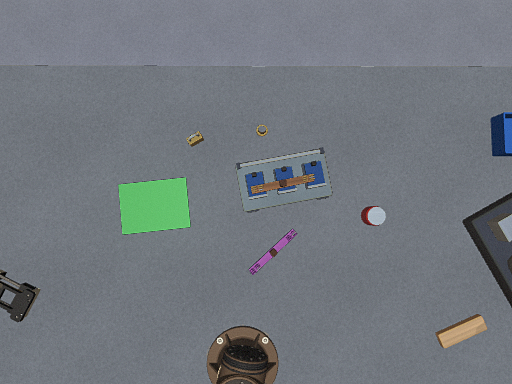

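View pics/scene0.png

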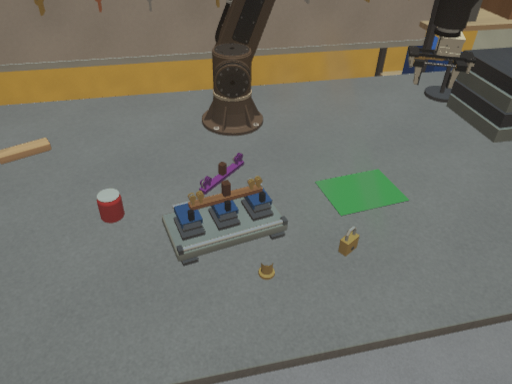

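Top view: the brown rack is at about (283,183) on the caps, with the purple look-alike at (273,251). The mat is at (154,206), padlock (195,139), core (262,130) and tin (375,215). I'll enlarge both views next.

Run:
```python
import cv2
t=cv2.imread("pics/top0.png")[140:220,228:338]; s=cv2.imread("pics/scene0.png")[145:270,155:295]
cv2.imwrite("pics/tc.png",cv2.resize(t,None,fx=7,fy=7,interpolation=cv2.INTER_CUBIC))
cv2.imwrite("pics/sc.png",cv2.resize(s,None,fx=4.5,fy=4.5,interpolation=cv2.INTER_CUBIC))
```

```text
(no output)
```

View pics/tc.png

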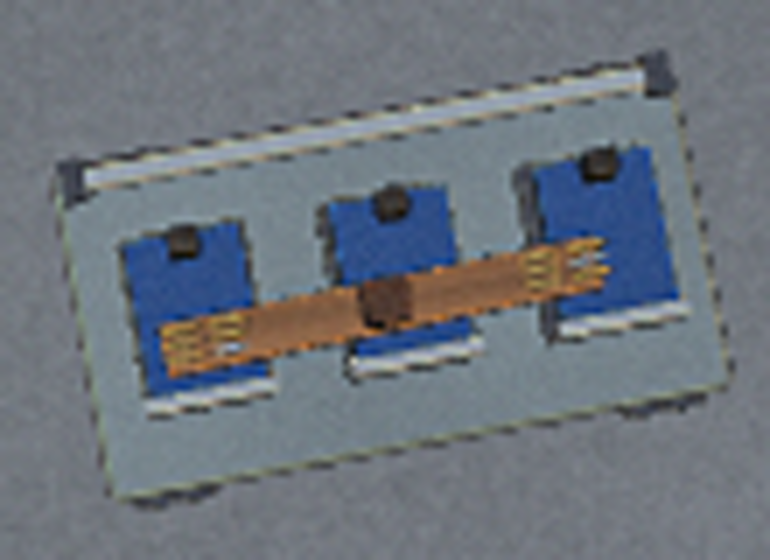

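View pics/sc.png

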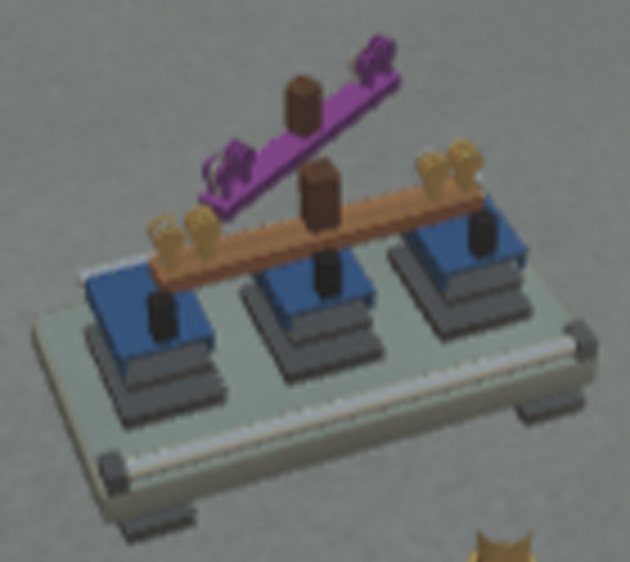

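The brown rack with its dark handle (tc crop 385,300; sc crop 320,195) lies across the caps and is the one meant. The purple one (sc 303,105) is the look-alike. Next I'll fit the poses from both cameras.

```bash
cat > h.py <<'E'
import numpy as np
from scipy.optimize import least_squares
C={n:dict(np.load(n+".npz")) for n in("top","scene")}
def proj(n,P):
    c=C[n];T=np.linalg.inv(c["cam_to_world"]);q=c["K"]@(T[:3,:3]@np.asarray(P).T+T[:3,3:]);return (q[:2]/q[2]).T
tc=lambda u,v:((u+.5)/7-.5+228,(v+.5)/7-.5+140)
sc=lambda u,v:((u+.5)/4.5-.5+155,(v+.5)/4.5-.5+145)
def fit(obs,x0):  # obs: (cam, px, local xyz)
    def P(p,l): c,s=np.cos(p[2]),np.sin(p[2]);return [p[0]+c*l[0]-s*l[1],p[1]+s*l[0]+c*l[1],l[2]]
    f=lambda p:np.concatenate([proj(n,[P(p,l)])[0]-px for n,px,l in obs])
    r=least_squares(f,x0,loss="soft_l1");return r.x,f(r.x).reshape(-1,2)
E
python3 - <<'E'
from h import *
# bed frame origin = middle place unknown bx offset: fit about place_2
o=[]
for i,(g,s,b) in enumerate([((183,241),(163,297),(163,340)),((392,202),(328,257),(328,295)),((600,164),(483,214),(483,257))]):
    y=95-95*i
    o+=[("top",tc(*g),(38.5,y,120)),("scene",sc(*s),(38.5,y,120))]
o+=[("top",tc(120,240),(45,122,92)),("top",tc(242,222),(45,68,92)),("top",tc(447,186),(45,-27,92)),("top",tc(530,165),(45,-68,92)),("top",tc(650,148),(45,-122,92)),("top",tc(680,302),(-30,-122,92))]
o+=[("scene",sc(127,357),(45,-122,92)),("scene",sc(212,327),(45,-68,92)),("scene",sc(88,285),(-30,-122,92)),("scene",sc(292,315),(45,-27,92)),("scene",sc(373,290),(45,27,92)),("scene",sc(447,270),(45,68,92)),("scene",sc(525,247),(45,122,92))]
o=[(n,p,np.array(l)/1000) for n,p,l in o]
for sub in (o,[a for a in o if a[0]=="top"],[a for a in o if a[0]=="scene"]):
    p,r=fit(sub,[.55,-.1,.15]);print(p[:2].round(4),np.degrees(p[2]).round(2))
    if sub is o:print(r.round(1).tolist())
# rack: z of underside .092; handle mid .126 top .146
k=[("top",tc(385,303),(0,0,.146)),("scene",sc(320,168),(0,0,.146)),("scene",sc(320,221),(.008,0,.106)),
("top",tc(170,378),(-.012,.1,.106)),("scene",sc(153,268),(.012,-.1,.106)),("scene",sc(484,203),(.012,.1,.106)),("top",tc(610,285),(-.012,-.1,.106))]
p,r=fit(k,[.55,-.1,.15]);print("rack",p[:2].round(4),np.degrees(p[2]).round(2),r.round(1).tolist())
m=[("top",px,(x,y,.004)) for px,x,y in [((118.5,184),.085,.115),((186.5,178),.085,-.115),((190,228),-.085,-.115),((122.5,234.5),-.085,.115)]]
p,r=fit(m,[.5,.3,.1]);print("mat",p[:2].round(4),np.degrees(p[2]).round(2),r.round(1).tolist())
for nm,px,z in [("padlock",(195,138),.05),("core",(262,130),.04),("tin",(376,216),.075)]:
    q,_=fit([("top",px,(0,0,z))],[.5,0,0]);print(nm,q[:2].round(3))
E
```

```text
[ 0.589  -0.1388] 10.72
[[-0.3, 0.1], [71.3, -18.2], [-0.0, -0.1], [-0.0, -0.3], [0.3, -0.3], [-71.3, 18.7], [-0.0, 0.6], [-0.7, 0.1], [-0.6, -0.4], [0.2, 0.3], [-0.3, -0.5], [0.1, 0.6], [-1.4, 0.2], [1.0, 1.2], [-1.1, -2.1], [-1.0, -0.3], [1.0, -0.1], [-0.6, 0.4], [1.0, 0.4]]
[ 0.5891 -0.1391] 10.49
[ 0.5888 -0.1386] 11.34
rack [ 0.5793 -0.1292] 9.65 [[0.8, 0.2], [-0.8, -0.2], [0.5, 2.2], [-0.3, -0.4], [0.4, 1.8], [0.2, -1.5], [-0.1, 2.1]]
mat [0.5127 0.2957] 5.21 [[-0.0, 0.0], [0.1, -0.2], [0.6, 0.1], [-0.6, 0.0]]
padlock [0.735 0.154]
core [ 0.764 -0.066]
tin [ 0.479 -0.43 ]
```

Both cameras agree to about 1 mm: place_2 is at about (0.589, -0.139), yaw about 10.6°. The swapped grip order only produced two outliers, which the robust loss rejected. The rack is at about (0.579, -0.129), yaw about 10°. I'll move above it and check with the wrist camera.

```bash
cat >> h.py <<'E'
from scipy.spatial.transform import Rotation as R
def go(*targets):  # print offsets/rolls from current measured pose to (x,y,z,yawdeg) targets
    from plant import ctrl
    o=ctrl.get_obs();M=R.from_euler("xyz",o["orientation"],degrees=True).as_matrix()
    print("t",round(o["clock"],2),"pos",o["tool_pos"].round(4),"rpy",o["orientation"].round(2),"F",o["force"].round(2),"open",round(o["opening"],4))
    for t in targets:
        print(t,"offset",(M.T@(np.array(t[:3])-o["tool_pos"])*1000).round(1),"roll",round(float(np.radians((o["orientation"][2]-t[3]+180)%360-180)),3))
E
python3 -c "
from h import *
go((.579,-.129,.26,10.3))"
```

```text
t 0.1 pos [0.3012 0.6036 0.2367] rpy [ 1.7992e+02 -1.0000e-02 -2.6520e+01] F [-0.03  0.8  -0.55] open 0.0877
(0.579, -0.129, 0.26, 10.3) offset [575.7 531.5 -22.4] roll -0.643
```

>>> {"api": "jog_arm", "payload": {
  "motion": [
    {"offset":[150,140,-22],"roll":-0.2,"hand":56},
    {"offset":[150,140,-22],"roll":-0.2,"hand":56},
    {"offset":[150,140,-22],"roll":-0.2,"hand":56},
    {"offset":[150,140,-22],"roll":-0.3,"hand":56},
    {"offset":[300,277,-22],"roll":-0.4,"hand":56},
    {"offset":[300,277,-22],"roll":-0.5,"hand":56},
    {"offset":[300,277,-22],"roll":-0.643,"hand":56},
    {"offset":[300,277,-22],"roll":-0.643,"hand":56},
    {"offset":[300,277,-22],"roll":-0.643,"hand":56},
    {"offset":[576,531.5,-22],"roll":-0.643,"hand":56},
    {"offset":[576,531.5,-22],"roll":-0.643,"hand":56},
    {"offset":[576,531.5,-22],"roll":-0.643,"hand":56},
    {"offset":[576,531.5,-22],"roll":-0.643,"hand":56},
    {"offset":[576,531.5,-22],"roll":-0.643,"hand":56},
    {"offset":[576,531.5,-22],"roll":-0.643,"hand":56},
    {"offset":[576,531.5,-22],"roll":-0.643,"hand":56},
    {"offset":[576,531.5,-22],"roll":-0.643,"hand":56},
    {"offset":[576,531.5,-22],"roll":-0.643,"hand":56},
    {"offset":[576,531.5,-22],"roll":-0.643,"hand":56},
    {"offset":[576,531.5,-22],"roll":-0.643,"hand":56}
  ]
}}

```text
clock: 1.77
tool_pos: [0.5804, -0.1339, 0.2583]
orientation: [180.0, 0.1, 10.1]
force: [-0.2, 0.2, 0.3]
opening: 0.056
```

>>> {"api": "jog_arm", "payload": {
  "motion": [
    {"offset":[0,0,0],"roll":0,"hand":56},
    {"offset":[0,0,0],"roll":0,"hand":56},
    {"offset":[0,0,0],"roll":0,"hand":56},
    {"offset":[0,0,0],"roll":0,"hand":56}
  ]
}}

```text
clock: 2.1
tool_pos: [0.5793, -0.1277, 0.2598]
orientation: [-180.0, -0.0, 10.4]
force: [0.1, 0.3, 0.3]
opening: 0.0558
```

Run:
```python
from h import *
from plant import ctrl,cams
import cv2
go((.579,-.129,.26,10.3))
o=ctrl.get_obs();s=cams.snapshot("wrist")
np.savez("wrist.npz",pos=o["tool_pos"],rpy=o["orientation"],**s)
cv2.imwrite("pics/w1.png",cv2.resize(s["img"][:,:,::-1],(768,576),interpolation=cv2.INTER_CUBIC));print(s["K"],s["T_tool_cam"].round(4))
```

```text
t 2.1 pos [ 0.5793 -0.1277  0.2598] rpy [-1.800e+02 -2.000e-02  1.041e+01] F [0.05 0.29 0.34] open 0.0558
(0.579, -0.129, 0.26, 10.3) offset [-0.5  1.2 -0.2] roll 0.002
[[310.87612245   0.         261.87418418]
 [  0.         310.87612245 190.45306688]
 [  0.           0.           1.        ]] [[-7.000e-04 -9.507e-01 -3.102e-01  8.440e-02]
 [ 1.000e+00 -7.000e-04  0.000e+00 -0.000e+00]
 [-3.000e-04 -3.102e-01  9.507e-01 -1.475e-01]
 [ 0.000e+00  0.000e+00  0.000e+00  1.000e+00]]
```

View pics/w1.png

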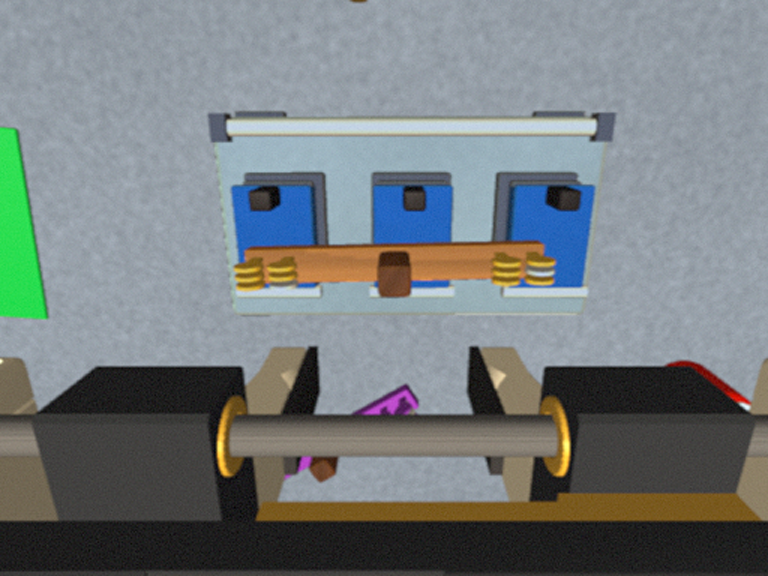

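The wrist view shows the rack handle at about (394,280), bar ends at (246,248) and (543,243), and the caps' far edges at v≈184. I'll refine the poses from this view.

```bash
cat >> h.py <<'E'
def loadw(f="wrist.npz"):
    w=dict(np.load(f));T=np.eye(4);T[:3,:3]=R.from_euler("xyz",w["rpy"],degrees=True).as_matrix();T[:3,3]=w["pos"]
    C["wrist"]=dict(K=w["K"],cam_to_world=T@w["T_tool_cam"])
wp=lambda u,v:((u+.5)/1.5-.5,(v+.5)/1.5-.5)
E
python3 - <<'E'
from h import *
loadw()
w=[("wrist",wp(u,v),(x,y,.092)) for u,v,x,y in [(233,185,.045,.122),(312,184,.045,.068),(373,185,.045,.027),(452,184,.045,-.027),(511,184,.045,-.068),(594,184,.045,-.122)]]
p,r=fit(w,[.59,-.14,.18]);print("place2",p[:2].round(4),np.degrees(p[2]).round(2),r.round(1).tolist())
w=[("wrist",wp(u,v),l) for u,v,l in [(379,297,(-.01,.01,.146)),(410,296,(-.01,-.01,.146)),(378,253,(.01,.01,.146)) ,(246,248,(.012,.1,.106)),(543,243,(.012,-.1,.106))]]
for ww in(w,w[:2]+w[3:]):
    p,r=fit(ww,[.58,-.13,.18]);print("rack",p[:2].round(4),np.degrees(p[2]).round(2),r.round(1).tolist())
go((.579,-.129,.122,11))
E
```

```text
place2 [ 0.589  -0.1391] 10.51 [[-2.8, -0.1], [-1.3, 0.5], [-0.8, -0.3], [0.7, 0.2], [2.6, 0.1], [1.5, -0.0]]
rack [ 0.5822 -0.1282] 11.29 [[-0.5, -0.2], [1.3, 0.1], [-0.4, 7.4], [-1.8, -0.5], [2.0, -0.3]]
rack [ 0.5818 -0.128 ] 11.36 [[-0.8, 0.1], [0.9, 0.4], [-2.1, -0.1], [1.6, -0.2]]
t 2.15 pos [ 0.5794 -0.1277  0.2599] rpy [-1.800e+02 -3.000e-02  1.042e+01] F [ 1.2  -0.87 -0.1 ] open 0.0556
(0.579, -0.129, 0.122, 11) offset [ -0.7   1.3 137.9] roll -0.01
```

>>> {"api": "jog_arm", "payload": {
  "motion": [
    {"offset":[1.5,1,40],"roll":-0.014,"hand":56},
    {"offset":[1.5,1,80],"roll":-0.014,"hand":56},
    {"offset":[1.5,1,100],"roll":-0.014,"hand":56},
    {"offset":[1.5,1,120],"roll":-0.014,"hand":56},
    {"offset":[1.5,1,130],"roll":-0.014,"hand":56},
    {"offset":[1.5,1,138],"roll":-0.014,"hand":56},
    {"offset":[1.5,1,138],"roll":-0.014,"hand":40},
    {"offset":[1.5,1,138],"roll":-0.014,"hand":30},
    {"offset":[1.5,1,138],"roll":-0.014,"hand":10},
    {"offset":[1.5,1,138],"roll":-0.014,"hand":10},
    {"offset":[1.5,1,138],"roll":-0.014,"hand":10},
    {"offset":[1.5,1,138],"roll":-0.014,"hand":10},
    {"offset":[1.5,1,138],"roll":-0.014,"hand":10}
  ]
}}

```text
clock: 3.23
tool_pos: [0.5815, -0.1294, 0.1223]
orientation: [180.0, -0.1, 11.1]
force: [-1.1, 1.3, 3.9]
opening: 0.0194
```

>>> {"api": "jog_arm", "payload": {
  "motion": [
    {"offset":[0,0,-5],"roll":0,"hand":10},
    {"offset":[0,0,-15],"roll":0,"hand":10},
    {"offset":[0,0,-30],"roll":0,"hand":10},
    {"offset":[0,0,-50],"roll":0,"hand":10},
    {"offset":[0,0,-70],"roll":0,"hand":10},
    {"offset":[0,0,-80],"roll":0,"hand":10},
    {"offset":[0,0,-80],"roll":0,"hand":10},
    {"offset":[0,0,-80],"roll":0,"hand":10}
  ]
}}

```text
clock: 3.9
tool_pos: [0.5811, -0.1294, 0.2018]
orientation: [-180.0, -0.1, 11.1]
force: [-0.4, -0.9, -1.9]
opening: 0.0196
```

```bash
python3 -c "
from h import *
go((.513,.296,.2,5.2),(.513,.296,.04,5.2))"
```

```text
t 3.9 pos [ 0.5811 -0.1294  0.2018] rpy [-1.7998e+02 -6.0000e-02  1.1110e+01] F [-0.37 -0.93 -1.89] open 0.0196
(0.513, 0.296, 0.2, 5.2) offset [  15.2 -430.5    1.9] roll 0.103
(0.513, 0.296, 0.04, 5.2) offset [  15.  -430.5  161.9] roll 0.103
```

>>> {"api": "jog_arm", "payload": {
  "motion": [
    {"offset":[1,-15,0],"roll":0.0,"hand":10},
    {"offset":[2,-45,0],"roll":0.01,"hand":10},
    {"offset":[3,-80,0],"roll":0.02,"hand":10},
    {"offset":[4,-115,0],"roll":0.03,"hand":10},
    {"offset":[5,-150,0],"roll":0.04,"hand":10},
    {"offset":[6,-185,0],"roll":0.05,"hand":10},
    {"offset":[8,-220,0],"roll":0.06,"hand":10},
    {"offset":[9,-255,0],"roll":0.07,"hand":10},
    {"offset":[10,-290,0],"roll":0.08,"hand":10},
    {"offset":[11,-325,0],"roll":0.09,"hand":10},
    {"offset":[12,-355,10],"roll":0.1,"hand":10},
    {"offset":[13,-385,20],"roll":0.103,"hand":10},
    {"offset":[14,-410,40],"roll":0.103,"hand":10},
    {"offset":[15,-425,60],"roll":0.103,"hand":10},
    {"offset":[15,-430.5,80],"roll":0.103,"hand":10},
    {"offset":[15,-430.5,100],"roll":0.103,"hand":10},
    {"offset":[15,-430.5,120],"roll":0.103,"hand":10},
    {"offset":[15,-430.5,140],"roll":0.103,"hand":10},
    {"offset":[15,-430.5,150],"roll":0.103,"hand":10},
    {"offset":[15,-430.5,155],"roll":0.103,"hand":10}
  ]
}}

```text
clock: 5.57
tool_pos: [0.5114, 0.2944, 0.0437]
orientation: [179.8, 0.2, 5.2]
force: [-0.2, 0.1, -2.0]
opening: 0.0196
```

>>> {"api": "jog_arm", "payload": {
  "motion": [
    {"offset":[0,0,3],"roll":0,"hand":10},
    {"offset":[0,0,6],"roll":0,"hand":10},
    {"offset":[0,0,8],"roll":0,"hand":10},
    {"offset":[0,0,10],"roll":0,"hand":10},
    {"offset":[0,0,11],"roll":0,"hand":10},
    {"offset":[0,0,11],"roll":0,"hand":10}
  ]
}}

```text
clock: 6.07
tool_pos: [0.5129, 0.2959, 0.0359]
orientation: [-180.0, -0.0, 5.2]
force: [-0.5, -0.9, -1.6]
opening: 0.0198
```

Still about 1.6 mm above the mat, so I'll lower it in small steps.

>>> {"api": "jog_arm", "payload": {
  "motion": [
    {"offset":[0,0,0.7],"roll":0,"hand":10},
    {"offset":[0,0,1.4],"roll":0,"hand":10},
    {"offset":[0,0,2],"roll":0,"hand":10},
    {"offset":[0,0,2.4],"roll":0,"hand":10},
    {"offset":[0,0,2.4],"roll":0,"hand":10},
    {"offset":[0,0,2.4],"roll":0,"hand":10}
  ]
}}

```text
clock: 6.57
tool_pos: [0.5129, 0.2959, 0.0343]
orientation: [-180.0, -0.0, 5.2]
force: [-3.5, -1.3, 8.0]
opening: 0.0198
```

>>> {"api": "jog_arm", "payload": {
  "motion": [
    {"offset":[0,0,0],"roll":0,"hand":25},
    {"offset":[0,0,0],"roll":0,"hand":35},
    {"offset":[0,0,0],"roll":0,"hand":45},
    {"offset":[0,0,0],"roll":0,"hand":50},
    {"offset":[0,0,0],"roll":0,"hand":50},
    {"offset":[0,0,0],"roll":0,"hand":50},
    {"offset":[0,0,-15],"roll":0,"hand":50},
    {"offset":[0,0,-45],"roll":0,"hand":50},
    {"offset":[0,0,-85],"roll":0,"hand":50},
    {"offset":[0,0,-125],"roll":0,"hand":30},
    {"offset":[0,0,-165],"roll":0,"hand":10},
    {"offset":[0,0,-165],"roll":0,"hand":0},
    {"offset":[0,0,-165],"roll":0,"hand":0}
  ]
}}

```text
clock: 7.65
tool_pos: [0.5139, 0.2969, 0.2014]
orientation: [-179.8, -0.3, 5.2]
force: [0.4, 0.0, -0.7]
opening: 0.0288
```

Run:
```python
from h import *
from plant import cams
import cv2
s=cams.snapshot("scene")["img"][:,:,::-1]
cv2.imwrite("pics/s2.png",cv2.resize(s[140:290,150:420],None,fx=2.9,fy=2.9,interpolation=cv2.INTER_CUBIC))
c,n=np.cos(np.radians(10.5)),np.sin(np.radians(10.5))
for i in(95,0,-95):
    x,y=.589-n*i,-.139+c*i
    go((x,y,.120,10.5),(x,y,.105,10.5)); print("grip pos",x+c*.0385,y+n*.0385)
```

```text
t 7.7 pos [0.5129 0.2961 0.1992] rpy [-1.799e+02 -8.000e-02  5.210e+00] F [ 0.11 -1.33 -0.76] open 0.0249
(np.float64(-16.72337492175401), np.float64(93.2702162185757), 0.12, 10.5) offset [ -8715.7 -94155.5    237.9] roll -0.092
(np.float64(-16.72337492175401), np.float64(93.2702162185757), 0.105, 10.5) offset [ -8715.7 -94155.5    252.9] roll -0.092
grip pos -16.6855196078128 93.27723228630714
t 7.7 pos [0.5129 0.2961 0.1992] rpy [-1.799e+02 -8.000e-02  5.210e+00] F [ 0.11 -1.33 -0.76] open 0.0249
(np.float64(0.589), np.float64(-0.139), 0.12, 10.5) offset [ 36.2 440.3  78.5] roll -0.092
(np.float64(0.589), np.float64(-0.139), 0.105, 10.5) offset [ 36.1 440.4  93.5] roll -0.092
grip pos 0.6268553139412122 -0.13198393226855235
t 7.7 pos [0.5129 0.2961 0.1992] rpy [-1.799e+02 -8.000e-02  5.210e+00] F [ 0.11 -1.33 -0.76] open 0.0249
(np.float64(17.90137492175401), np.float64(-93.54821621857569), 0.12, 10.5) offset [ 8.78800e+03  9.50362e+04 -8.09000e+01] roll -0.092
(np.float64(17.90137492175401), np.float64(-93.54821621857569), 0.105, 10.5) offset [ 8.78800e+03  9.50362e+04 -6.59000e+01] roll -0.092
grip pos 17.93923023569522 -93.54120015084425
```

View pics/s2.png

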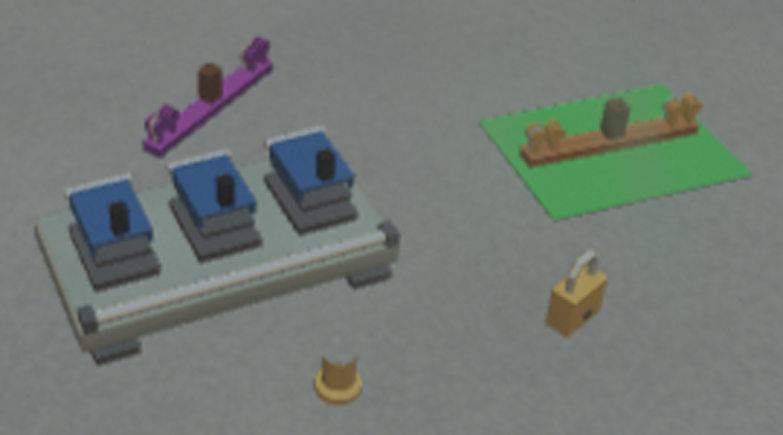

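The rack stands upright on the mat, handle at (615,118), with the padlock and core untouched. Next I'll go above place_1. The script's ±95 was in the wrong units, so I worked that offset out by hand.

>>> {"api": "jog_arm", "payload": {
  "motion": [
    {"offset":[3,35,0],"roll":0,"hand":0},
    {"offset":[6,75,0],"roll":-0.02,"hand":0},
    {"offset":[9,115,0],"roll":-0.04,"hand":0},
    {"offset":[12,155,0],"roll":-0.06,"hand":0},
    {"offset":[16,195,0],"roll":-0.08,"hand":0},
    {"offset":[19,235,0],"roll":-0.092,"hand":0},
    {"offset":[22,275,0],"roll":-0.092,"hand":0},
    {"offset":[25,315,0],"roll":-0.092,"hand":0},
    {"offset":[27.5,345.7,20],"roll":-0.092,"hand":0},
    {"offset":[27.5,345.7,50],"roll":-0.092,"hand":0},
    {"offset":[27.5,345.7,75],"roll":-0.092,"hand":0},
    {"offset":[27.5,345.7,85],"roll":-0.092,"hand":0},
    {"offset":[27.5,345.7,85],"roll":-0.092,"hand":0},
    {"offset":[27.5,345.7,85],"roll":-0.092,"hand":0}
  ]
}}

```text
clock: 8.87
tool_pos: [0.5714, -0.0459, 0.1128]
orientation: [180.0, 0.1, 10.5]
force: [1.0, 0.2, 0.7]
opening: 0.0002
```

```bash
python3 -c "
from h import *
go((.5717,-.0456,.106,10.5))"
```

```text
t 8.87 pos [ 0.5714 -0.0459  0.1128] rpy [1.7997e+02 1.1000e-01 1.0540e+01] F [1.01 0.15 0.7 ] open 0.0002
(0.5717, -0.0456, 0.106, 10.5) offset [ 0.3 -0.2  6.8] roll 0.001
```

>>> {"api": "jog_arm", "payload": {
  "motion": [
    {"offset":[0,0,4],"roll":0,"hand":0},
    {"offset":[0,0,7],"roll":0,"hand":0},
    {"offset":[0,0,9],"roll":0,"hand":0},
    {"offset":[0,0,10],"roll":0,"hand":0},
    {"offset":[0,0,10.7],"roll":0,"hand":0},
    {"offset":[0,0,11.4],"roll":0,"hand":0},
    {"offset":[0,0,11.4],"roll":0,"hand":0},
    {"offset":[0,0,11.4],"roll":0,"hand":0}
  ]
}}

```text
clock: 9.53
tool_pos: [0.5719, -0.0456, 0.1032]
orientation: [180.0, -0.1, 10.5]
force: [-3.6, 1.7, 10.0]
opening: 0.0003
```

>>> {"api": "jog_arm", "payload": {
  "motion": [
    {"offset":[0,0,0.6],"roll":0,"hand":0},
    {"offset":[0,0,0.6],"roll":0,"hand":0},
    {"offset":[0,0,0.6],"roll":0,"hand":0}
  ]
}}

```text
clock: 9.78
tool_pos: [0.5719, -0.0457, 0.1031]
orientation: [180.0, -0.1, 10.5]
force: [-5.7, 2.1, 13.9]
opening: 0.0006
```

>>> {"api": "jog_arm", "payload": {
  "motion": [
    {"offset":[0,0,-5],"roll":0,"hand":0},
    {"offset":[0,0,-20],"roll":0,"hand":0},
    {"offset":[0,0,-42],"roll":0,"hand":0},
    {"offset":[0,40,-42],"roll":0,"hand":0},
    {"offset":[0,75,-42],"roll":0,"hand":0},
    {"offset":[0,95,-42],"roll":0,"hand":0},
    {"offset":[0,95,-25],"roll":0,"hand":0},
    {"offset":[0,95,-12],"roll":0,"hand":0},
    {"offset":[0,95,-12],"roll":0,"hand":0},
    {"offset":[0,95,-12],"roll":0,"hand":0}
  ]
}}

```text
clock: 10.62
tool_pos: [0.5885, -0.1395, 0.1129]
orientation: [180.0, 0.1, 10.5]
force: [-0.4, 0.5, 0.9]
opening: 0.0004
```

>>> {"api": "jog_arm", "payload": {
  "motion": [
    {"offset":[0,0,4],"roll":0,"hand":0},
    {"offset":[0,0,7],"roll":0,"hand":0},
    {"offset":[0,0,9],"roll":0,"hand":0},
    {"offset":[0,0,10],"roll":0,"hand":0},
    {"offset":[0,0,10.7],"roll":0,"hand":0},
    {"offset":[0,0,11.4],"roll":0,"hand":0},
    {"offset":[0,0,11.4],"roll":0,"hand":0},
    {"offset":[0,0,11.4],"roll":0,"hand":0}
  ]
}}

```text
clock: 11.28
tool_pos: [0.5891, -0.1392, 0.102]
orientation: [-180.0, -0.0, 10.5]
force: [-0.4, 2.9, 2.8]
opening: 0.0003
```

Cap 1 is stiff: 14 N with no travel. Cap 2 seems to give (2.8 N at z 0.102), so I'll push further to feel it.

>>> {"api": "jog_arm", "payload": {
  "motion": [
    {"offset":[0,0,2],"roll":0,"hand":0},
    {"offset":[0,0,4],"roll":0,"hand":0},
    {"offset":[0,0,4],"roll":0,"hand":0},
    {"offset":[0,0,4],"roll":0,"hand":0}
  ]
}}

```text
clock: 11.62
tool_pos: [0.5892, -0.1393, 0.0978]
orientation: [180.0, -0.0, 10.5]
force: [-0.3, 1.8, 4.0]
opening: 0.0005
```

>>> {"api": "jog_arm", "payload": {
  "motion": [
    {"offset":[0,0,2],"roll":0,"hand":0},
    {"offset":[0,0,3.5],"roll":0,"hand":0},
    {"offset":[0,0,4.5],"roll":0,"hand":0},
    {"offset":[0,0,4.5],"roll":0,"hand":0},
    {"offset":[0,0,4.5],"roll":0,"hand":0}
  ]
}}

```text
clock: 12.03
tool_pos: [0.5893, -0.1394, 0.095]
orientation: [180.0, -0.1, 10.5]
force: [-5.8, 3.7, 17.7]
opening: 0.0007
```

Cap 2 gave 8 mm, so it's the loose one. I'll back off and tap cap 3 as asked.

>>> {"api": "jog_arm", "payload": {
  "motion": [
    {"offset":[0,0,-5],"roll":0,"hand":0},
    {"offset":[0,0,-20],"roll":0,"hand":0},
    {"offset":[0,0,-52],"roll":0,"hand":0},
    {"offset":[0,40,-52],"roll":0,"hand":0},
    {"offset":[0,75,-52],"roll":0,"hand":0},
    {"offset":[0,95,-52],"roll":0,"hand":0},
    {"offset":[0,95,-35],"roll":0,"hand":0},
    {"offset":[0,95,-20],"roll":0,"hand":0},
    {"offset":[0,95,-20],"roll":0,"hand":0},
    {"offset":[0,95,-20],"roll":0,"hand":0}
  ]
}}

```text
clock: 12.87
tool_pos: [0.6054, -0.233, 0.1121]
orientation: [-180.0, 0.2, 10.5]
force: [1.8, 0.2, 0.2]
opening: 0.0
```

>>> {"api": "jog_arm", "payload": {
  "motion": [
    {"offset":[0,0,4],"roll":0,"hand":0},
    {"offset":[0,0,7],"roll":0,"hand":0},
    {"offset":[0,0,9],"roll":0,"hand":0},
    {"offset":[0,0,10],"roll":0,"hand":0},
    {"offset":[0,0,10.7],"roll":0,"hand":0},
    {"offset":[0,0,11.4],"roll":0,"hand":0},
    {"offset":[0,0,11.4],"roll":0,"hand":0},
    {"offset":[0,0,11.4],"roll":0,"hand":0}
  ]
}}

```text
clock: 13.53
tool_pos: [0.6064, -0.2325, 0.1033]
orientation: [180.0, -0.0, 10.5]
force: [-2.5, 2.6, 7.5]
opening: 0.0003
```

>>> {"api": "jog_arm", "payload": {
  "motion": [
    {"offset":[0,0,0.6],"roll":0,"hand":0},
    {"offset":[0,0,1],"roll":0,"hand":0},
    {"offset":[0,0,1],"roll":0,"hand":0},
    {"offset":[0,0,1],"roll":0,"hand":0}
  ]
}}

```text
clock: 13.87
tool_pos: [0.6065, -0.2326, 0.1032]
orientation: [180.0, -0.1, 10.5]
force: [-5.1, 4.4, 12.8]
opening: 0.0003
```

>>> {"api": "jog_arm", "payload": {
  "motion": [
    {"offset":[0,0,-5],"roll":0,"hand":0},
    {"offset":[0,0,-20],"roll":0,"hand":0},
    {"offset":[0,0,-52],"roll":0,"hand":10},
    {"offset":[10,-40,-62],"roll":0,"hand":20},
    {"offset":[30,-75,-62],"roll":0,"hand":34},
    {"offset":[38.5,-95,-62],"roll":0,"hand":34},
    {"offset":[38.5,-95,-62],"roll":0,"hand":34},
    {"offset":[38.5,-95,-62],"roll":0,"hand":34}
  ]
}}

```text
clock: 14.53
tool_pos: [0.6272, -0.1309, 0.1632]
orientation: [180.0, -0.0, 10.6]
force: [-0.7, -0.8, -0.7]
opening: 0.0321
```

Run:
```python
from h import *
from plant import ctrl,cams
import cv2
go((.6268,-.132,.111,10.5))
o=ctrl.get_obs();s=cams.snapshot("wrist")
np.savez("wrist2.npz",pos=o["tool_pos"],rpy=o["orientation"],**s)
cv2.imwrite("pics/w3.png",cv2.resize(s["img"][:,:,::-1],(768,576),interpolation=cv2.INTER_CUBIC))
C["wrist"]=None;loadw("wrist2.npz")
c,n=np.cos(np.radians(10.5)),np.sin(np.radians(10.5))
print("expected grip top corners px in w3:",[((proj("wrist",[(.6268+c*a-n*b,-.132+n*a+c*b,.12)])[0]+.5)*1.5-.5).round(0).tolist() for a in(-.0065,.0065) for b in(.007,-.007)])
```

```text
t 14.53 pos [ 0.6272 -0.1309  0.1632] rpy [ 1.800e+02 -3.000e-02  1.064e+01] F [-0.71 -0.79 -0.74] open 0.0321
(0.6268, -0.132, 0.111, 10.5) offset [-0.7  1.  52.2] roll 0.002
expected grip top corners px in w3: [[380.0, 348.0], [411.0, 348.0], [380.0, 321.0], [411.0, 321.0]]
```

View pics/w3.png

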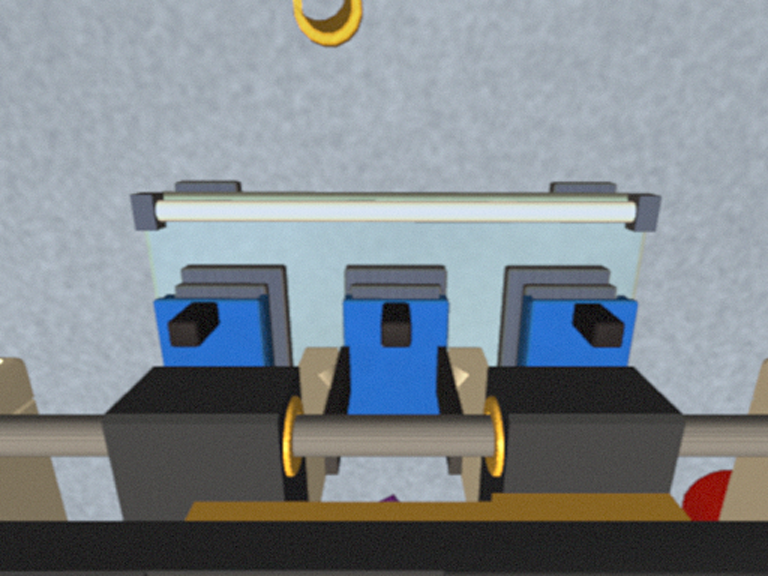

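Cap 3 is stiff at 13 N. The wrist view shows the middle grip's top at (383–410, 321–345), within 3 px of the prediction, so I'll descend and grip it.

>>> {"api": "jog_arm", "payload": {
  "motion": [
    {"offset":[-0.5,0.5,20],"roll":0,"hand":34},
    {"offset":[-0.5,0.5,38],"roll":0,"hand":34},
    {"offset":[-0.5,0.5,47],"roll":0,"hand":34},
    {"offset":[-0.5,0.5,51],"roll":0,"hand":34},
    {"offset":[-0.5,0.5,51],"roll":0,"hand":34},
    {"offset":[-0.5,0.5,51],"roll":0,"hand":25},
    {"offset":[-0.5,0.5,51],"roll":0,"hand":15},
    {"offset":[-0.5,0.5,51],"roll":0,"hand":5},
    {"offset":[-0.5,0.5,51],"roll":0,"hand":5},
    {"offset":[-0.5,0.5,51],"roll":0,"hand":5},
    {"offset":[-0.5,0.5,51],"roll":0,"hand":5}
  ]
}}

```text
clock: 15.5
tool_pos: [0.6269, -0.1326, 0.1126]
orientation: [-180.0, -0.1, 10.5]
force: [0.2, 2.4, 3.7]
opening: 0.0133
```

Run:
```python
from h import *
go()
# arc: TCP relative to hinge line (place: x -30, z .089)
o=__import__("plant").ctrl.get_obs()["tool_pos"]
x0=((o[0]-.589)*np.cos(np.radians(10.5))+(o[1]+.139)*np.sin(np.radians(10.5)))*1000+30; z0=(o[2]-.089)*1000
print(x0,z0)
for d in range(0,42,2):
    a=np.radians(d);print(d,round(x0*np.cos(a)-z0*np.sin(a)-x0,1),round(-(x0*np.sin(a)+z0*np.cos(a)-z0),1))
```

```text
t 15.5 pos [ 0.6269 -0.1326  0.1126] rpy [-1.800e+02 -8.000e-02  1.052e+01] F [0.2  2.41 3.74] open 0.0133
68.40464434729047 23.5701529408279
0 0.0 -0.0
2 -0.9 -2.4
4 -1.8 -4.7
6 -2.8 -7.0
8 -3.9 -9.3
10 -5.1 -11.5
12 -6.4 -13.7
14 -7.7 -15.8
16 -9.1 -17.9
18 -10.6 -20.0
20 -12.2 -22.0
22 -13.8 -23.9
24 -15.5 -25.8
26 -17.3 -27.6
28 -19.1 -29.4
30 -20.9 -31.0
32 -22.9 -32.7
34 -24.9 -34.2
36 -26.9 -35.7
38 -29.0 -37.1
40 -31.2 -38.5
```

>>> {"api": "jog_arm", "payload": {
  "motion": [
    {"offset":[-0.9,0,-2.4],"roll":0,"hand":5},
    {"offset":[-1.8,0,-4.7],"roll":0,"hand":5},
    {"offset":[-2.8,0,-7.0],"roll":0,"hand":5},
    {"offset":[-3.9,0,-9.3],"roll":0,"hand":5},
    {"offset":[-5.1,0,-11.5],"roll":0,"hand":5},
    {"offset":[-6.4,0,-13.7],"roll":0,"hand":5},
    {"offset":[-7.7,0,-15.8],"roll":0,"hand":5},
    {"offset":[-9.1,0,-17.9],"roll":0,"hand":5},
    {"offset":[-10.6,0,-20.0],"roll":0,"hand":5},
    {"offset":[-12.2,0,-22.0],"roll":0,"hand":5},
    {"offset":[-12.2,0,-22.0],"roll":0,"hand":5}
  ]
}}

```text
clock: 16.42
tool_pos: [0.6145, -0.135, 0.1344]
orientation: [-180.0, -0.1, 10.5]
force: [2.7, 3.9, -2.3]
opening: 0.0138
```

Forces are small and it's tracking the arc. I'll continue to 40°.

>>> {"api": "jog_arm", "payload": {
  "motion": [
    {"offset":[-1.6,0,-1.9],"roll":0,"hand":5},
    {"offset":[-3.3,0,-3.8],"roll":0,"hand":5},
    {"offset":[-5.1,0,-5.6],"roll":0,"hand":5},
    {"offset":[-6.9,0,-7.4],"roll":0,"hand":5},
    {"offset":[-8.7,0,-9.0],"roll":0,"hand":5},
    {"offset":[-10.7,0,-10.7],"roll":0,"hand":5},
    {"offset":[-12.7,0,-12.2],"roll":0,"hand":5},
    {"offset":[-14.7,0,-13.7],"roll":0,"hand":5},
    {"offset":[-16.8,0,-15.1],"roll":0,"hand":5},
    {"offset":[-19,0,-16.5],"roll":0,"hand":5},
    {"offset":[-19,0,-16.5],"roll":0,"hand":5},
    {"offset":[-19,0,-16.5],"roll":0,"hand":5}
  ]
}}

```text
clock: 17.42
tool_pos: [0.5962, -0.1385, 0.1508]
orientation: [180.0, -0.1, 10.5]
force: [3.6, 3.9, 0.3]
opening: 0.0138
```

Run:
```python
from h import *
from plant import cams
import cv2
go()
a=cams.snapshot("scene")["img"][:,:,::-1][120:290,100:420]
cv2.imwrite("pics/s4.png",cv2.resize(a,None,fx=2.4,fy=2.4,interpolation=cv2.INTER_CUBIC))
```

```text
t 17.42 pos [ 0.5962 -0.1385  0.1508] rpy [ 1.7999e+02 -7.0000e-02  1.0510e+01] F [3.59 3.94 0.31] open 0.0138
```

View pics/s4.png

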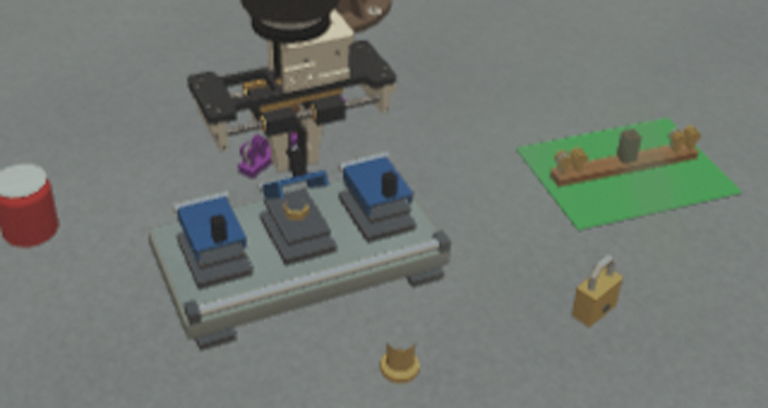

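The middle cap is open, lifted plate at (295,183) with the bolt uncovered at (297,207) and the grip in the jaws. The other two caps are shut, the rack is on the mat, and the tin, padlock and core haven't moved. The TCP arc gives 39.9°. I'll hold briefly to check it's stable, then hand in.

>>> {"api": "jog_arm", "payload": {
  "motion": [
    {"offset":[0,0,0],"roll":0,"hand":5},
    {"offset":[0,0,0],"roll":0,"hand":5},
    {"offset":[0,0,0],"roll":0,"hand":5},
    {"offset":[0,0,0],"roll":0,"hand":5},
    {"offset":[0,0,0],"roll":0,"hand":5},
    {"offset":[0,0,0],"roll":0,"hand":5}
  ]
}}

```text
clock: 17.97
tool_pos: [0.5962, -0.1385, 0.1507]
orientation: [180.0, -0.0, 10.5]
force: [3.8, 4.2, 0.4]
opening: 0.0134
```

```bash
python3 -c "
from h import go
go()
from plant import order
print(order.close_job())"
```

```text
t 17.97 pos [ 0.5962 -0.1385  0.1507] rpy [ 1.7999e+02 -5.0000e-02  1.0510e+01] F [3.81 4.24 0.37] open 0.0134
the job is handed in; nothing more can be done
None
```

The job is handed in at about 18 s. The rack is upright on the green mat, and the middle bolt is the loose one. Its cap is held open by the grip at about 40°.

- **Taps, from the mat end:** cap 1 was stiff at 14 N with no travel. Cap 2 gave about 8 mm at roughly 4–5 N and stopped hard. Cap 3 was stiff at 13 N with no travel. I didn't separately watch cap 2 spring back, but it was back in place when I gripped it.
- **Last checks:** the arm position puts the opening at 39.9°. Over a further half second, the position and the 13–14 mm finger opening stayed steady, with 4–6 N on the wrist.
- **Last picture:** the other two caps were shut, the rack stood on the mat, and the padlock, tin and lock core looked unmoved.

None of these checks failed. The only slips were in my scripts: the first pose fit had two grips swapped, which the fit rejected as outliers, and one offset printout had the wrong units, which I corrected before moving.

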